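# Index the dividing table the shorter way and lock it with its pin

### The arm

A 6-joint arm with a two-finger parallel gripper is mounted at the origin on a cart in front of the work surface, level with it; the furniture and walls round the work are solid. World frame = base frame: x ahead of the robot, y to its left, z up, the work surface at z = 0. Lengths are in m, angles in degrees, forces in N, time in s.
With the tool pointing down it reaches from about 0.325 to 0.775 m from the base axis. Payload 5.5 kg.
Tool frame: the origin (TCP) lies midway between the tips of the shut fingers; the grasp point (between the pads) lies 19 mm behind it; x points along the fingers, z is the direction in which the jaws open and shut, and the axes are right-handed (so a half turn about x gives the same grasp; the last joint's range is limited). The gripper opens to 88 mm and grips with 3 to 60 N. Pads are 20 mm wide; open, the fingers measure 115 mm over their backs; the gripper's body (75 mm by 178 mm) begins 61 mm behind the grasp point.
Start: joints at [60.235, 5.22, 70.514, -0, 104.267, -3.249], TCP at [0.268, 0.537, 0.223] pointing down, gripper open.
Joint ranges: [-164.24, 164.24], [-49.07, 125.15], [9.68, 141.18], [-86.29, 266.29], [3.28, 154.24], [-151.56, 151.56]. Speed limits (degrees/s): [147.25, 147.25, 172.46, 180, 180, 180].

### API

Orientations are given as [roll, pitch, yaw] about the fixed x, y, z axes, in that order (R = Rz(yaw) Ry(pitch) Rx(roll)).
In Python, from rig import get_state, imaging, arm, nets gives the robot as it stands. The module is installed in compiled form; this text tells all that it offers.
- The arm moves only by the shell command python3 -m inch 'ROWS' [FORCE]. ROWS is JSON, a list that holds one entry, the list of rows, each a list of 7 numbers: the turn, a rotation vector about the tool's x, y, z in rad, then the shift along the tool's x, y, z in cm, then the gripper's target within -1 to 1 (fully open at 1, half-way at 0, shut at -1). A call has 1 to 20 rows; each row is the pose to reach, as a shift and turn from the pose commanded when the call began, along the tool's axes at that moment; what a row does not reach only later rows make up. A row lasts 1/8 s, in which the tool goes at most 62.5 mm and 10.7 degrees, less where a joint would pass 70% of its speed; a pose out of reach is approached as far as the arm can. A call with a gripper value outside its range is refused whole. The fingers move at their own pace and stop on an object; FORCE is the grip in N (left out, the last holds). Time passes only in rows, so rows that repeat a pose let the fingers close. It gives the time, the measured TCP pose, the force and the opening at its end, in the units of the state.
- get_state(): the state, without advancing time (a new reading comes with each control period).
- imaging.capture(name): name is "scene" or "top"; returns a dict with "image" (400x640x3 uint8, red, green, blue), "fx", "fy", "cx", "cy" (pixels), "k1" (the pictures are not rectified: a ray, as slopes to the right and down, at radius r is drawn at 1 + k1 r^2 times it, then the intrinsics apply), "pose" (4x4, takes a point from camera to world coordinates). Camera axes: x right, y down, z forward; pixel columns grow to the right and rows downward; lengths in m; the calibration is good to about 2 mm. A picture is of the moment at which its call begins. There is no depth.
- arm.sign_off(): hands the job in, once; it reports no verdict.
Trained networks look in the newest picture that a camera, given by its name, has taken for a name from the list of things; names that differ only in an ending like _2 or _b are one class to them, and where a whole thing is asked for, a point or a joint stands for the part that bears it (a point fixed in the world has none). Each returns a list of dicts, best first, with "conf" (0 to 1); they miss things now and then, are a little off and sometimes report something else, mostly with a low value. They report only what shows in the picture. A call takes as long as a camera call.
- nets.find_in(camera, target): "xyz" ([x, y, z] in m, in world coordinates, good to about 4 mm: the middle of the surface that is visible of it).
- nets.tip_of(camera, target): "xyz" ([x, y, z] in m, in world coordinates, good to about 4 mm: a listed point, or the origin of a listed thing).
The state is a dict: "time_s": time; "q": joint angles; "joint_velocities": joint speeds; "joint_efforts": joint torques, N m; "eef_pos": TCP position; "orientation": TCP orientation; "ft_force": force on the tool from outside, world axes, zero at the start; "moment": the same for the moment, N m; "width": finger opening in m.
Only numpy, scipy, OpenCV 4.12 (cv2) and the standard library are available. Lean on these libraries where they do the work, as an engineer would, in place of code of your own. Each camera call takes 0.05 s, during which the arm holds its last target. There are 200 camera calls.

### The job

Turn the dial of the dividing table by its crank, the shorter way round, until the hole in the dial stands at the socket in the base, beside the brass pointer. Then take the locking pin out of its stand, feel it gently into the dial's hole, draw the dial true with it if need be, and press it through into the socket, holding it down a moment with about 15 N, so that its collar beds on the dial; never push the pin with more than 30 N. Leave the pin there and leave the jar, the sanding block and the finger plane alone.

Things in the scene. Friction and masses are not known exactly. Their poses are not given: they have to be found in the camera images.
- fixture: Dividing table: dark steel base 172 x 172 mm, 30 mm high, fixed to the bench, under a bright steel dial. Origin: centre of the base's underside, on the bench, on the dial's vertical axis. z up; -x points from that axis to the socket and the brass pointer. Apart from the crank (hub up to 66 mm) nothing on it stands higher than 45 mm.
- dial_axis (a point): Centre of the dial's top face. The dial (radius 68 mm, 12 mm thick, top 43 mm above the bench) turns without end about the vertical through this point, is stiff (about 2 N at the crank knob) and stays where it is left. It has one through hole, 12 mm across, 50 mm from the axis.
- socket (a point): Fixed point 50 mm from the dial's axis at the height of the dial's top (43 mm), straight above the socket: a 12 mm hole in the base, 22 mm deep from its mouth at 30 mm height, covered by the dial. The dial's hole must come here. A brass pointer 43 mm high stands just outside the dial's rim, 20 to 29 mm beyond this point.
- crank_knob (a point): Centre of the top (104 mm high) of the crank knob, a vertical dark wooden cylinder 22 mm across, 44 mm tall, 50 mm from the dial's axis on a flat steel arm. It goes round with the dial and does not spin on its arm. Clamped on by hand, it is 4 to 10 degrees off being straight opposite the dial's hole (to which side must be seen or felt); this offset stays.
- lock_pin: Loose steel pin, 70 mm long, 90 g, upright in the stand. Origin: tip of its nose; z up the pin. Tapered nose 0-6 mm (7 to 10 mm across), shank 10 mm across to 32 mm, collar 20 mm across 32-36 mm, grip 16 mm across 36-70 mm. The nose enters a hole up to 2.5 mm off; once 6 mm or more in the dial's hole, the pin can draw the dial round to the socket. Home, the tip is clear of the socket's floor.
- pin_collar (a point): Centre of the underside of the pin's collar, 32 mm above the tip, on the pin's axis. It comes to the socket point when the pin is home.
- pin_stand: Wooden stand fixed to the bench, 64 x 64 x 36 mm, with a 14 mm hole in the middle in which the pin stands, its collar on the stand's top. Origin: centre of the underside.
- varnish_jar: Bystander: small glass jar with a dark lid, 64 mm across, 76 mm high. Origin: centre of the underside. Leave alone.
- sanding_block: Bystander: cork sanding block 46 x 90 x 27 mm. Origin: centre of the underside. Leave alone.
- finger_plane: Bystander: small brass finger plane 29 x 60 x 31 mm. Origin: centre of the underside. Leave alone.

How it is judged (in metres and radians):
On the way, in this order (a step that is already met when the one before it is completed fails the run):
1. the dial has been turned so that the crank knob stands across the axis from the socket, within about 16 degrees, the pin not yet in (x of crank_knob in the frame of fixture above 0.04 m and y of crank_knob in the frame of fixture between -0.014 and 0.014 m and distance between pin_collar and socket above 0.04 m), for 0.2 s.
2. the pin's collar is kept pressed down on the dial with more than 8 N for a moment (distance between pin_collar and socket below 0.003 m and contact force between lock_pin and fixture above 8 N), for 0.3 s.
At the end, for the whole second after the job is handed in: the pin stands upright (within about 4 degrees) through the dial in the socket, its collar bedded on the dial within 2 mm and within 3 mm of the socket's axis, at rest; the dial stands with the crank across the axis from the socket (horizontal distance between pin_collar and socket below 0.003 m and z of pin_collar in the frame of fixture below 0.045 m and angle between lock_pin's own z axis and vertical below 0.08 rad and linear speed of lock_pin below 0.02 m/s and x of crank_knob in the frame of fixture above 0.04 m); the robot touches nothing.
It fails at once if the dial is turned the longer way: the knob is carried past the socket side (a start within about 11 degrees of half a turn may go either way) (horizontal distance between crank_knob and socket below 0.0125 m and distance of crank_knob from where it was at the start of the episode above 0.0223 m).
It fails at once if the pin is pressed against the dividing table with more than 30 N (contact force between lock_pin and fixture above 30 N).
It fails at once if the jar is moved (distance of varnish_jar from where it was at the start of the episode above 0.02 m).
It fails at once if the sanding block is moved (distance of sanding_block from where it was at the start of the episode above 0.02 m).
It fails at once if the finger plane is moved (distance of finger_plane from where it was at the start of the episode above 0.02 m).
It also fails if it takes over 72 s, if anything falls off the work surface, if the arm or the gripper's body presses on something with over 40 N, if the wrist force passes 120 N, or if a joint passes its speed limit or range.

## Working session

There is one attempt and no reset: what is moved stays moved. The work goes in short steps, Python scripts to look and compute and a shell command to move; the robot and the scene stay as the last step left them, time stands still between calls to the robot, and variables do not carry over. Pictures are saved under pics/ and viewed, about 8 in all and at most 12, crops included, and the job is handed in when it is done.

```bash
mkdir -p pics
cat > h.py <<'E'
import numpy as np, cv2
from rig import get_state, imaging, arm, nets
from scipy.spatial.transform import Rotation as R
def cap(n,f=None):
    c=imaging.capture(n)
    if f: cv2.imwrite('pics/'+f,c['image'][:,:,::-1])
    return c
def ray(c,u,v,z):
    d=np.array([(u-c['cx'])/c['fx'],(v-c['cy'])/c['fy']]); s=d.copy()
    for _ in range(20): s=d/(1+c['k1']*(s@s))
    P=c['pose']; w=P[:3,:3]@np.array([*s,1]); o=P[:3,3]
    return o+w*(z-o[2])/w[2]
def proj(c,p):
    P=c['pose']; q=P[:3,:3].T@(np.array(p)-P[:3,3]); s=q[:2]/q[2]; s=s*(1+c['k1']*(s@s))
    return s*[c['fx'],c['fy']]+[c['cx'],c['cy']]
def tool():
    s=get_state(); return np.array(s['eef_pos']),R.from_euler('xyz',s['orientation'],degrees=True)
E
python3 - <<'E'
from h import *
s=get_state(); print({k:np.round(v,3) for k,v in s.items()})
p,r=tool(); print(r.as_matrix().round(3))
for n in('scene','top'):
    c=cap(n,n+'0.png'); print(n,c['pose'].round(3).tolist(),c['fx'],c['k1'])
    for t in 'fixture dial_axis socket crank_knob lock_pin pin_collar pin_stand varnish_jar sanding_block finger_plane'.split():
        print(t,[(np.round(d['xyz'],3).tolist(),round(d['conf'],2)) for d in nets.tip_of(n,t)[:2]])
E
```

```text
{'time_s': np.float64(0.0), 'q': array([ 6.02340e+01,  5.26500e+00,  7.05800e+01, -1.00000e-03,
        1.04266e+02, -3.24900e+00]), 'joint_velocities': array([ 0.011, -0.078,  0.024, -0.044, -0.081, -0.01 ]), 'joint_efforts': array([ 1.0000e-03, -4.4646e+01, -4.0644e+01,  7.0000e-02,  2.9000e-02,
       -0.0000e+00]), 'eef_pos': array([0.268, 0.537, 0.222]), 'orientation': array([ 177.238,   89.889, -119.279]), 'ft_force': array([-0.356, -0.369,  0.37 ]), 'moment': array([0.   , 0.013, 0.009]), 'width': np.float64(0.088)}
[[-0.001 -0.895  0.446]
 [-0.002  0.446  0.895]
 [-1.     0.    -0.002]]
scene [[0.869, -0.256, 0.423, 0.099], [-0.494, -0.467, 0.733, -0.663], [0.009, -0.846, -0.533, 0.583], [0.0, 0.0, 0.0, 1.0]] 381.3777313972173 0.008577609805234698
fixture [([0.552, -0.006, 0.004], 0.92), ([0.389, 0.175, 0.004], 0.25)]
dial_axis [([0.552, -0.008, 0.038], 0.61)]
socket [([0.507, 0.022, 0.044], 0.85)]
crank_knob [([0.553, -0.058, 0.104], 0.81)]
lock_pin [([0.518, -0.281, 0.002], 0.5)]
pin_collar [([0.518, -0.284, 0.035], 0.74), ([0.514, -0.283, 0.003], 0.66)]
pin_stand [([0.517,
[... 170 characters left out ...]
 -0.997, 0.079, 0.405], [-1.0, -0.005, 0.001, -0.003], [-0.001, -0.079, -0.997, 1.359], [0.0, 0.0, 0.0, 1.0]] 464.8382008681357 0.03721234162184248
fixture [([0.551, -0.004, 0.0], 0.89), ([0.52, -0.283, 0.004], 0.63)]
dial_axis [([0.551, -0.008, 0.04], 0.93)]
socket [([0.508, 0.018, 0.046], 0.98)]
crank_knob [([0.556, -0.058, 0.106], 0.6)]
lock_pin [([0.557, -0.059, 0.107], 0.68), ([0.517, -0.283, 0.004], 0.39)]
pin_collar [([0.519, -0.281, 0.033], 0.52)]
pin_stand [([0.52, -0.284, 0.001], 0.64)]
varnish_jar [([0.468, 0.285, -0.0], 0.64), ([0.554, -0.005, -0.0], 0.44)]
sanding_block [([0.386, 0.182, 0.001], 0.62)]
finger_plane [([0.378, -0.172, -0.004], 0.57), ([0.518, -0.285, 0.003], 0.45)]
```

Run:
```python
from h import *
a=cv2.imread('pics/top0.png');b=cv2.imread('pics/scene0.png')
c=cap('top')
for p in([.551,-.006,.043],[.518,-.283,.036]): print(proj(c,p))
u,v=proj(c,[.551,-.006,.043]).astype(int); x=cv2.resize(a[v-50:v+50,u-65:u+65],None,fx=6,fy=6,interpolation=cv2.INTER_CUBIC); print(u-65,v-50)
cv2.imwrite('pics/t0c.png',x)
```

```text
[314.19109444 190.00039097]
[411.26924386 202.2276828 ]
249 140
```

View pics/t0c.png

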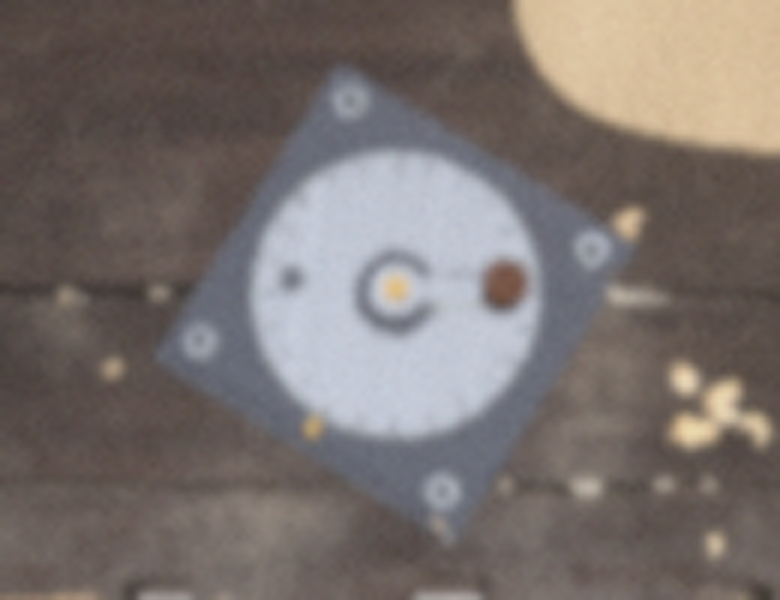

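View pics/scene0.png

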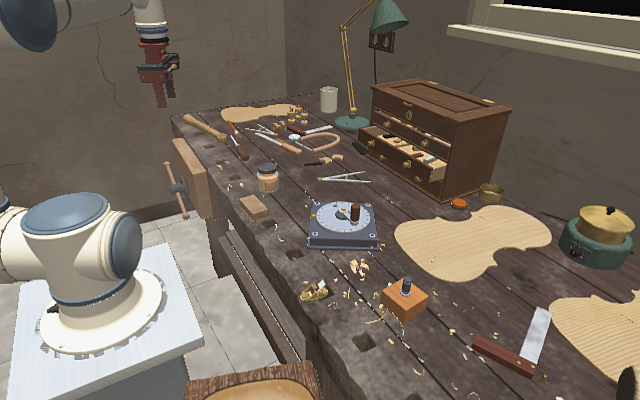

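The crop shows the dial centre at (396,291), the hole at (291,278), the knob at (505,286) and the brass pointer at (314,428). The base corners are at (343,65), (637,245), (452,545) and (157,355). The scene view shows the pin in its stand near (405,290), with the drawers well behind the table.

Run:
```python
from h import *
c=cap('top')
f=lambda x,y,z: ray(c,249+(x+.5)/6-.5,140+(y+.5)/6-.5,z)[:2]
C=f(396,293,.043);L=[[343,65],[637,245],[452,545],[157,355]]
B=np.mean([f(x,y,.03) for x,y in L],0);H=f(291,278,.043);K=f(505,286,.104);P=f(314,428,.043)
A=f(396,288,.066)
# dial disc ellipse by threshold
im=c['image'][140:240,249:379].astype(np.uint8);g=im.min(2)
m=(g>140).astype(np.uint8);m=cv2.morphologyEx(m,cv2.MORPH_CLOSE,np.ones((9,9)))
n,l,st,ce=cv2.connectedComponentsWithStats(m);i=1+np.argmax(st[1:,4]);
cn=max(cv2.findContours((l==i).astype(np.uint8),0,1)[0],key=cv2.contourArea);e=cv2.fitEllipse(cn);print(e)
D=ray(c,249+e[0][0],140+e[0][1],.043)[:2]
print('C',C,'B',B,'D',D,'hub',A,'H',H,'K',K,'P',P)
ang=lambda v:np.degrees(np.arctan2(v[1],v[0]))
O=(B+D)/2
for n,q in zip('HKP',(H,K,P)):print(n,ang(q-O),np.linalg.norm(q-O))
E_=[f(x,y,.03) for x,y in L]
for i in range(4): print('edge',ang(E_[(i+1)%4]-E_[i]),np.linalg.norm(E_[(i+1)%4]-E_[i]))
# socket net avg, pin
for q in ([.508,.018],[.507,.022]):print(ang(q-O))
u,v=proj(c,[.518,-.283,.07]).astype(int);print(u,v)
a=c['image'][v-22:v+23,u-30:u+30,::-1];b=cv2.imread('pics/scene0.png')[260:330,365:445]
a=cv2.resize(a,(600,450),interpolation=2);cv2.imwrite('pics/pin.png',a)
print(u-30,v-22)
```

```text
((66.29224395751953, 48.7939338684082), (56.29772186279297, 57.845516204833984), 94.68506622314453)
C [ 0.55554138 -0.00709575] B [ 0.55284561 -0.0077453 ] D [ 0.5544705  -0.00911977] hub [ 0.55524955 -0.00701874] H [0.56246025 0.04280106] K [ 0.55197162 -0.05625438] P [0.49113184 0.03138377]
H 80.2514527544627 0.0519842260076851
K -92.0196879299189 0.047851571347886604
P 147.51126610375198 0.07412735565557677
edge -121.49117339365161 0.1660685565360447
edge 148.52012362580177 0.16912957695950925
edge 57.49764808335517 0.1676970003964974
edge -32.032145027134476 0.16617755148495728
149.93242510332877
146.8857526694427
413 201
383 179
```

View pics/pin.png

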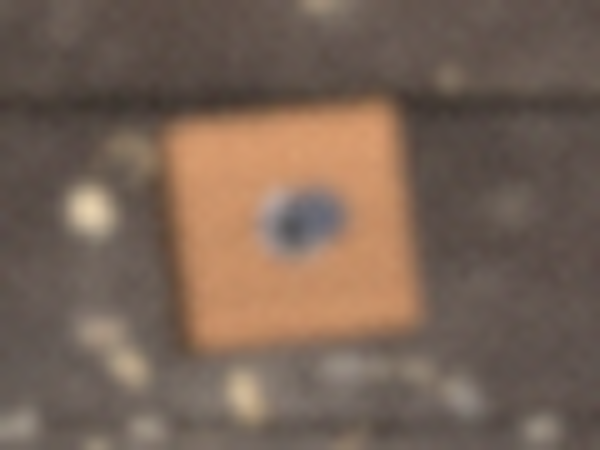

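The pin's collar is at (293,222) and the pin's top leans away from the camera at (319,216). The hole is at about 81° and the socket at about 148°, so the dial turns +67° (CCW). The knob offset is about +6.7°.

```bash
cat >> h.py <<'E'
def down(a):
    a=np.radians(a); z=np.array([np.cos(a),np.sin(a),0]); x=np.array([0,0,-1.]); return R.from_matrix(np.array([x,np.cross(z,x),z]).T)
def plan(targets,start=None):
    p,r=start or tool()
    for t,a in targets:
        w=(r.inv()*down(a)).as_rotvec(); d=r.inv().apply(np.array(t)-p)*100
        print(np.r_[w.round(3),d.round(2)].tolist())
E
python3 - <<'E'
from h import *
c=cap('top');f=lambda x,y,z: ray(c,383+(x+.5)/10-.5,179+(y+.5)/10-.5,z)
print(f(294,222,.036),f(293,222,.04),f(319,216,.074))
plan([((.5525,-.0575,.16),-2.6),((.5525,-.0575,.072),-2.6)])
E
```

```text
[ 0.52223938 -0.28498394  0.036     ] [ 0.52188238 -0.28384912  0.04      ] [ 0.52056232 -0.28381586  0.074     ]
[1.153, 0.0, 0.0, 6.27, -52.0, -40.48]
[1.153, 0.0, 0.0, 15.07, -52.0, -40.48]
```

```bash
python3 -m inch '[[[0.1,0,0,0,-4,-3,1],[0.2,0,0,0.5,-8,-6,1],[0.3,0,0,0.8,-12,-9,1],[0.4,0,0,1.2,-16,-12.4,1],[0.5,0,0,1.8,-21,-16.3,1],[0.6,0,0,2.4,-26,-20.2,1],[0.7,0,0,3,-31,-24.1,1],[0.8,0,0,3.8,-36,-28,1],[0.9,0,0,4.6,-41,-32,1],[1,0,0,5.4,-45,-35,1],[1.1,0,0,6,-49,-38.2,1],[1.153,0,0,6.27,-51,-39.7,1],[1.153,0,0,6.27,-52,-40.48,1],[1.153,0,0,6.27,-52,-40.48,1],[1.153,0,0,6.27,-52,-40.48,1]]]' 15
python3 - <<'E'
from h import *
c=cap('top','t1.png');print(tool()[0],get_state()['time_s'])
plan([((.5525,-.0575,.072),-2.6)])
for n in('top','scene'):
  if n=='scene':cap(n)
  print([(np.round(d['xyz'],3),round(d['conf'],2)) for d in nets.tip_of(n,'crank_knob')[:2]])
E
```

```text
time_s: 3.12
eef_pos: [0.5523, -0.0564, 0.1603]
orientation: [35.7, 90.0, 33.3]
ft_force: [0.9, 0.3, -0.0]
width: 0.0879
[ 0.55233325 -0.05640815  0.16037518] 3.175
[0.002, 0.001, -0.0, 8.84, -0.11, 0.02]
[]
[(array([ 0.552, -0.055,  0.102]), 0.79)]
```

```bash
python3 -m inch '[[[0,0,0,2.5,0,0,1],[0,0,0,5,0,0,1],[0,0,0,7,0,0,1],[0,0,0,8.6,0,0,1],[0,0,0,8.8,0,0,1],[0,0,0,8.8,0,0,0],[0,0,0,8.8,0,0,-0.4],[0,0,0,8.8,0,0,-0.7],[0,0,0,8.8,0,0,-0.8],[0,0,0,8.8,0,0,-0.8],[0,0,0,8.8,0,0,-0.8],[0,0,0,8.8,0,0,-0.8]]]' 15
python3 - <<'E'
from h import *
p,r=tool();print(p,get_state()['orientation'],get_state()['width'])
C=np.array([.5543,-.008]);a0=np.degrees(np.arctan2(*(p[:2]-C)[::-1]));rr=np.linalg.norm(p[:2]-C);print(a0,rr)
T=[]
for d in range(6,68,6):
  a=np.radians(a0+d);T.append(((*(C+rr*np.array([np.cos(a),np.sin(a)])),p[2]),-2.6+d))
a=np.radians(a0+67);T.append(((*(C+rr*np.array([np.cos(a),np.sin(a)])),p[2]),64.4))
plan(T)
E
```

```text
time_s: 4.82
eef_pos: [0.5522, -0.0575, 0.0718]
orientation: [-167.1, 90.0, -169.7]
ft_force: [2.5, -0.8, 0.3]
width: 0.0218
[ 0.55221292 -0.05754299  0.07184813] [-167.13078574   89.96121596 -169.71108947] 0.02181850812181814
-92.41225691845767 0.049586931298978
[-0.104, -0.001, 0.0, -0.0, 0.03, 0.52]
[-0.209, -0.001, 0.0, -0.0, 0.11, 1.03]
[-0.314, -0.001, 0.0, -0.0, 0.25, 1.53]
[-0.419, -0.001, 0.0, -0.0, 0.43, 2.02]
[-0.523, -0.001, -0.0, -0.0, 0.67, 2.48]
[-0.628, -0.001, -0.0, -0.0, 0.96, 2.91]
[-0.733, -0.001, -0.0, -0.0, 1.28, 3.31]
[-0.837, -0.001, -0.0, -0.0, 1.65, 3.68]
[-0.942, -0.001, -0.0, -0.0, 2.06, 4.01]
[-1.047, -0.001, -0.0, -0.0, 2.49, 4.29]
[-1.152, -0.001, -0.0, -0.0, 2.96, 4.52]
[-1.169, -0.001, -0.0, -0.0, 3.03, 4.56]
```

```bash
python3 -m inch '[[[-0.052,0,0,0,0.01,0.26,-0.8],[-0.104,0,0,0,0.03,0.52,-0.8],[-0.209,0,0,0,0.11,1.03,-0.8],[-0.314,0,0,0,0.25,1.53,-0.8],[-0.419,0,0,0,0.43,2.02,-0.8],[-0.523,0,0,0,0.67,2.48,-0.8],[-0.628,0,0,0,0.96,2.91,-0.8],[-0.733,0,0,0,1.28,3.31,-0.8],[-0.837,0,0,0,1.65,3.68,-0.8],[-0.942,0,0,0,2.06,4.01,-0.8],[-1.047,0,0,0,2.49,4.29,-0.8],[-1.152,0,0,0,2.96,4.52,-0.8],[-1.169,0,0,0,3.03,4.56,-0.8],[-1.169,0,0,0,3.03,4.56,-0.8],[-1.169,0,0,0,3.03,4.56,-0.8],[-1.169,0,0,0,3.03,4.56,-0.8]]]' 15
python3 - <<'E'
from h import *
p,r=tool();print(p,get_state()['orientation'],get_state()['width'],get_state()['ft_force'])
C=np.array([.5543,-.008]);print(np.degrees(np.arctan2(*(p[:2]-C)[::-1])))
c=cap('top'); u,v=314,190
cv2.imwrite('pics/t2c.png',cv2.resize(c['image'][140:240,249:379,::-1],None,fx=6,fy=6,interpolation=2))
E
```

```text
time_s: 6.82
eef_pos: [0.599, -0.0284, 0.0718]
orientation: [51.6, 89.9, 115.9]
ft_force: [-2.5, 4.8, 0.5]
width: 0.0215
[ 0.59897966 -0.02840388  0.0718075 ] [ 51.58895488  89.88798814 115.90554792] 0.02149788268735778 [-2.5233447   4.82588728  0.47741635]
-24.544783763305368
```

View pics/t2c.png

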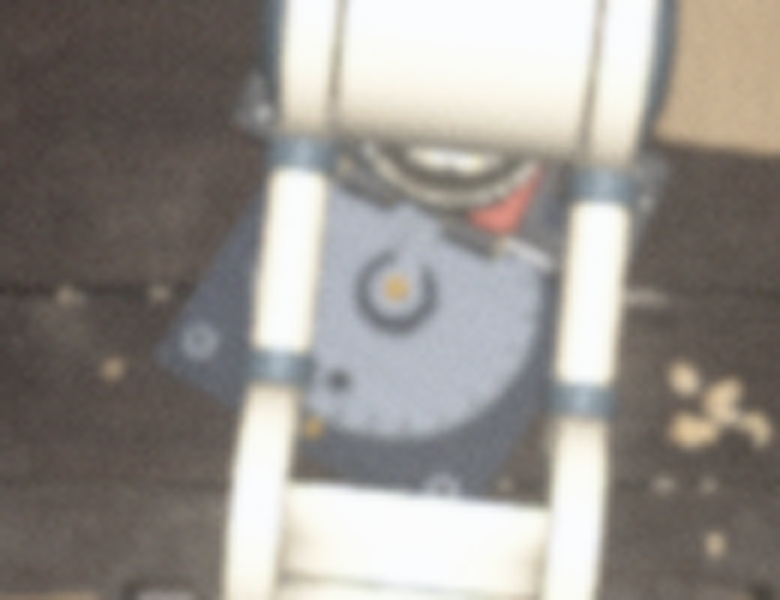

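The hole is now at (338,381), nearly in line with the axis (396,291) and the pointer (313,428). It is within about 1.5°. Next I release, lift and measure again.

```bash
python3 -m inch '[[[0,0,0,0,0,0,-0.4],[0,0,0,0,0,0,0],[0,0,0,0,0,0,0],[0,0,0,-3,0,0,0],[0,0,0,-6,0,0,0.2],[0,0,0,-9,0,0,0.2],[0,0,0,-9,0,0,0.2]]]' 15
python3 - <<'E'
from h import *
plan([((.521,-.2845,.16),58),((.521,-.2845,.10),58)])
E
```

```text
time_s: 7.75
eef_pos: [0.6008, -0.0296, 0.165]
orientation: [-72.7, 89.7, -8.4]
ft_force: [-0.1, -0.3, -0.6]
width: 0.0528
[0.111, 0.002, 0.005, 0.48, -3.83, -26.43]
[0.111, 0.002, 0.005, 6.48, -3.79, -26.44]
```

```bash
python3 -m inch '[[[0.02,0,0.005,0,-0.6,-4,0],[0.05,0,0.005,0.1,-1.3,-9,0],[0.08,0,0.005,0.2,-2.1,-14.5,0],[0.11,0,0.005,0.4,-2.9,-20,0],[0.111,0.002,0.005,0.48,-3.5,-24,0],[0.111,0.002,0.005,0.48,-3.83,-26.43,0],[0.111,0.002,0.005,0.48,-3.83,-26.43,0],[0.111,0.002,0.005,0.48,-3.83,-26.43,0]]]' 15
python3 - <<'E'
from h import *
print(tool()[0])
c=cap('top'); s=cap('scene')
for n in('top','scene'):
  for t in('crank_knob','pin_collar','pin_stand','lock_pin','socket','dial_axis'):
    print(n,t,[(np.round(d['xyz'],3),round(d['conf'],2)) for d in nets.tip_of(n,t)[:2]])
A=cv2.resize(c['image'][140:240,249:379,::-1],(520,400),interpolation=2)
u,v=proj(s,[.521,-.2845,.06]).astype(int);print(u,v)
B=cv2.resize(s['image'][v-60:v+30,u-30:u+30,::-1],(267,400),interpolation=2)
cv2.imwrite('pics/t3c.png',np.hstack([A,B]))
E
```

```text
time_s: 8.75
eef_pos: [0.5197, -0.2833, 0.156]
orientation: [105.8, 89.6, 163.8]
ft_force: [0.6, -0.1, 0.1]
width: 0.0439
[ 0.51969505 -0.28333928  0.15596923]
top crank_knob [(array([ 0.601, -0.031,  0.104]), 0.62)]
top pin_collar []
top pin_stand [(array([ 0.52 , -0.283, -0.001]), 0.71), (array([ 0.552, -0.008,  0.039]), 0.22)]
top lock_pin [(array([0.385, 0.181, 0.004]), 0.47)]
top socket [(array([0.508, 0.02 , 0.044]), 0.72), (array([ 0.519, -0.283,  0.001]), 0.67)]
top dial_axis [(array([ 0.55 , -0.01 ,  0.042]), 0.73)]
scene crank_knob [(array([ 0.595, -0.03 ,  0.104]), 0.73), (array([ 0.522, -0.283,  0.034]), 0.34)]
scene pin_collar [(array([ 0.52 , -0.285,  0.034]), 0.43)]
scene pin_stand [(array([ 0.517, -0.28 ,  0.002]), 0.79)]
scene lock_pin [(array([ 0.519, -0.283,  0.003]), 0.74)]
scene socket [(array([0.507, 0.024, 0.044]), 0.81)]
scene dial_axis [(array([ 0.55 , -0.009,  0.04 ]), 0.97)]
408 284
```

View pics/t3c.png

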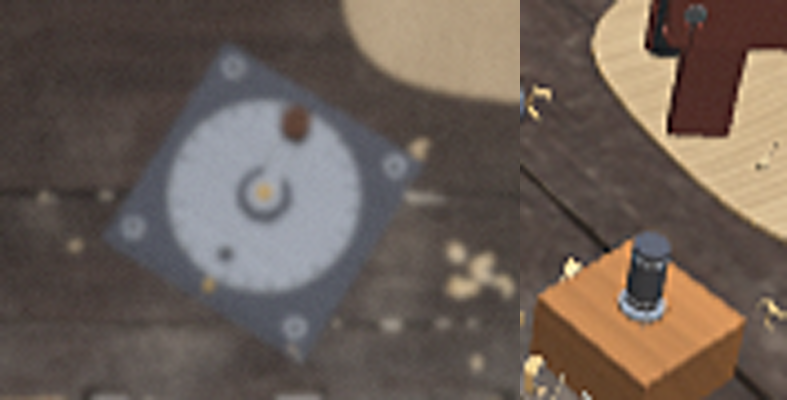

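The hole is at (225,254) in the left half, in line with the axis (264,193) and the pointer (209,285). The pin stands upright in its stand with the open fingers above it.

Run:
```python
from h import *
c=cap('top')
f=lambda x,y,z: ray(c,249+(x+.5)/4-.5,140+(y+.5)/4-.5,z)[:2]
g=c['image'].astype(float).min(2)
def dark(u,v,k):
    w=g[v-k:v+k+1,u-k:u+k+1];w=np.clip(np.percentile(w,70)-10-w,0,None);yy,xx=np.mgrid[v-k:v+k+1,u-k:u+k+1];return (w*xx).sum()/w.sum(),(w*yy).sum()/w.sum()
h=dark(305,203,4);print(h);H=ray(c,*h,.043)[:2];P=f(209,285,.043);K=f(296,118,.104)
for C in([.5543,-.008],[.5555,-.0075],[.553,-.0085]):
  C=np.array(C);print([(round(float(np.degrees(np.arctan2(*(q-C)[::-1]))),1),round(float(np.linalg.norm(q-C)),4)) for q in(H,P,K)])
print(H,P,K)
plan([((.5205,-.284,.10),58),((.5205,-.284,.044),58)])
```

```text
(np.float64(304.91896869244937), np.float64(203.17863720073666))
[(145.6, 0.0498), (147.9, 0.0744), (-23.6, 0.0515)]
[(146.8, 0.0505), (148.7, 0.0752), (-24.6, 0.0506)]
[(144.2, 0.049), (147.1, 0.0736), (-22.5, 0.0525)]
[0.51321841 0.02016629] [0.49124973 0.03150282] [ 0.60151806 -0.02858414]
[0.001, -0.002, -0.005, 5.71, -0.08, 0.07]
[0.001, -0.002, -0.005, 11.31, -0.11, 0.08]
```

```bash
python3 -m inch '[[[0,-0.002,-0.005,3,-0.08,0.07,0],[0,-0.002,-0.005,6,-0.08,0.07,0],[0,-0.002,-0.005,8.5,-0.1,0.08,0],[0,-0.002,-0.005,10.5,-0.11,0.08,0],[0,-0.002,-0.005,11.3,-0.11,0.08,0],[0,-0.002,-0.005,11.3,-0.11,0.08,0],[0,-0.002,-0.005,11.3,-0.11,0.08,-0.4],[0,-0.002,-0.005,11.3,-0.11,0.08,-0.7],[0,-0.002,-0.005,11.3,-0.11,0.08,-1],[0,-0.002,-0.005,11.3,-0.11,0.08,-1],[0,-0.002,-0.005,11.3,-0.11,0.08,-1],[0,-0.002,-0.005,11.3,-0.11,0.08,-1]]]' 30
```

```text
time_s: 11.0
eef_pos: [0.5207, -0.2842, 0.0448]
orientation: [-108.8, 89.9, -50.7]
ft_force: [0.2, 0.0, 4.0]
width: 0.0157
```

```bash
python3 -m inch '[[[0,0,0,-1,0,0,-1],[0,0,0,-4,0,0,-1],[0,0,0,-8,0,0,-1],[0,0,0,-12,0,0,-1],[0,0,0,-12,0,0,-1],[0,0,0,-12,0,0,-1]]]' 30
python3 - <<'E'
from h import *
print(tool()[0],get_state()['width'])
plan([((.5132,.0202,.16),58),((.5132,.0202,.11),58)])
s=cap('scene')
for t in('pin_collar','lock_pin'): print(t,[(np.round(d['xyz'],3),round(d['conf'],2)) for d in nets.tip_of('scene',t)[:2]])
E
```

```text
time_s: 11.75
eef_pos: [0.5201, -0.2837, 0.1629]
orientation: [98.8, 89.9, 156.8]
ft_force: [-0.1, 0.8, -0.8]
width: 0.0156
[ 0.52014082 -0.28372244  0.16290424] 0.015626034924468585
[0.001, -0.0, -0.001, 0.31, 16.68, 25.42]
[0.001, -0.0, -0.001, 5.31, 16.67, 25.42]
pin_collar []
lock_pin [(array([ 0.519, -0.281,  0.122]), 0.53)]
```

```bash
python3 -m inch '[[[0,0,0,0,2,3,-1],[0,0,0,0,4.5,7,-1],[0,0,0,0,7.5,11.5,-1],[0,0,0,0,10.5,16,-1],[0,0,0,0,13.5,20.5,-1],[0,0,0,0.2,15.5,23.7,-1],[0,0,0,1.5,16.68,25.42,-1],[0,0,0,4,16.68,25.42,-1],[0,0,0,5.3,16.68,25.42,-1],[0,0,0,5.3,16.68,25.42,-1],[0,0,0,5.3,16.68,25.42,-1]]]' 30
python3 - <<'E'
from h import *
p,r=tool();print(p)
s=cap('scene')
for t in('pin_collar','lock_pin','socket'): print(t,[(np.round(d['xyz'],3),round(d['conf'],2)) for d in nets.tip_of('scene',t)[:2]])
tip=p-[0,0,.0405]; print(proj(s,tip),proj(s,tip+[0,0,.032]),proj(s,[.5132,.0202,.043]))
u,v=proj(s,tip).astype(int);print(u-40,v-35)
im=s['image'][v-35:v+25,u-40:u+40,::-1]
cv2.imwrite('pics/s4.png',cv2.resize(im,(800,600),interpolation=2))
E
```

```text
time_s: 13.28
eef_pos: [0.5138, 0.0196, 0.1117]
orientation: [-80.8, 90.0, -22.8]
ft_force: [0.4, 0.6, -0.9]
width: 0.0154
[0.51380854 0.01963608 0.11168733]
pin_collar [(array([0.512, 0.022, 0.103]), 0.37)]
lock_pin [(array([0.513, 0.024, 0.071]), 0.58)]
socket [(array([0.509, 0.023, 0.042]), 0.74), (array([ 0.549, -0.008,  0.038]), 0.33)]
[324.93520737 205.89858716] [325.19606049 194.86463518] [324.39223136 215.24991551]
284 170
```

View pics/s4.png

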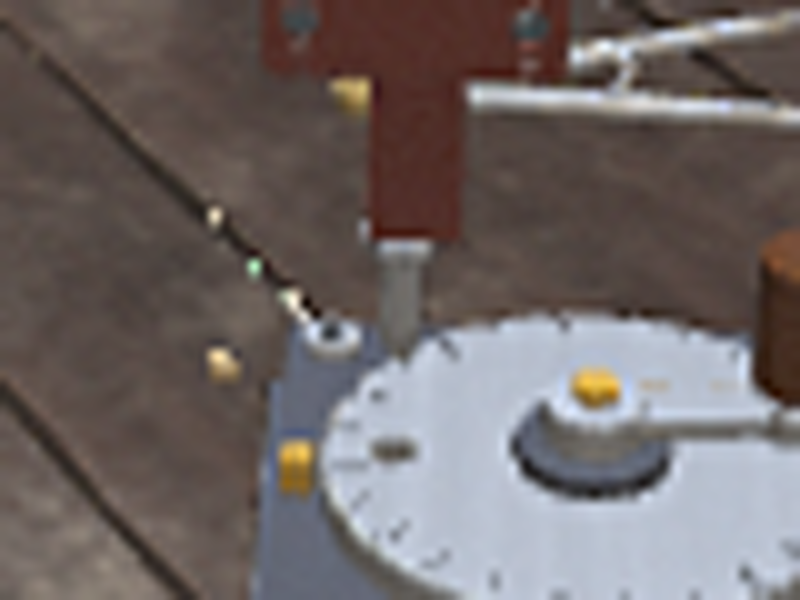

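The pin tip is at (402,347) and the dial hole at (393,450), with the brass pointer at (295,465). After allowing for projection, the tip is about 0.9 mm right of the hole. That agrees with the top-camera position of the hole.

Run:
```python
from h import *
print(np.mean([get_state()['eef_pos'] for _ in range(3)],0)); plan([((.5132,.0202,.086),58)])
```

```text
[0.5139634  0.0197551  0.11197221]
[0.0, 0.0, 0.001, 2.6, 0.09, -0.0]
```

```bash
python3 -m inch '[[[0,0,0,1,0.08,0,-1],[0,0,0,2,0.08,0,-1],[0,0,0,2.6,0.08,0,-1],[0,0,0,2.6,0.08,0,-1],[0,0,0,2.6,0.08,0,-1]]]' 40
python3 -m inch '[[[0,0,0,0.1,0,0,-1],[0,0,0,0.2,0,0,-1],[0,0,0,0.2,0,0,-1],[0,0,0,0.2,0,0,-1]]]'
python3 -m inch '[[[0,0,0,0.1,0,0,-1],[0,0,0,0.2,0,0,-1],[0,0,0,0.2,0,0,-1],[0,0,0,0.2,0,0,-1]]]'
```

```text
time_s: 14.1
eef_pos: [0.5129, 0.0204, 0.0852]
orientation: [-113.9, 90.0, -55.8]
ft_force: [-0.2, 0.9, -0.8]
width: 0.0153
time_s: 14.6
eef_pos: [0.5129, 0.0204, 0.0831]
orientation: [-138.8, 90.0, -80.8]
ft_force: [-0.2, -0.1, -1.6]
width: 0.0148
time_s: 15.1
eef_pos: [0.5128, 0.0204, 0.081]
orientation: [-165.5, 90.0, -107.5]
ft_force: [-0.1, 0.2, -0.8]
width: 0.0149
```

```bash
python3 -m inch '[[[0,0,0,0.1,0,0,-1],[0,0,0,0.2,0,0,-1],[0,0,0,0.2,0,0,-1],[0,0,0,0.2,0,0,-1]]]'
python3 -m inch '[[[0,0,0,0.1,0,0,-1],[0,0,0,0.2,0,0,-1],[0,0,0,0.2,0,0,-1],[0,0,0,0.2,0,0,-1]]]'
```

```text
time_s: 15.6
eef_pos: [0.5128, 0.0204, 0.079]
orientation: [-149.2, 90.0, -91.1]
ft_force: [0.2, 1.1, -0.7]
width: 0.0151
time_s: 16.1
eef_pos: [0.5128, 0.0204, 0.077]
orientation: [-146.8, 90.0, -88.7]
ft_force: [-0.2, -0.3, -1.0]
width: 0.0154
```

No resistance, so the nose is entering the hole. Carrying on gently.

```bash
python3 -m inch '[[[0,0,0,0.1,0,0,-1],[0,0,0,0.2,0,0,-1],[0,0,0,0.2,0,0,-1],[0,0,0,0.2,0,0,-1]]]'
python3 -m inch '[[[0,0,0,0.1,0,0,-1],[0,0,0,0.2,0,0,-1],[0,0,0,0.2,0,0,-1],[0,0,0,0.2,0,0,-1]]]'
python3 -m inch '[[[0,0,0,0.1,0,0,-1],[0,0,0,0.2,0,0,-1],[0,0,0,0.2,0,0,-1],[0,0,0,0.2,0,0,-1]]]'
```

```text
time_s: 16.6
eef_pos: [0.5128, 0.0204, 0.075]
orientation: [-159.2, 90.0, -101.2]
ft_force: [-0.4, -0.1, -1.7]
width: 0.0154
time_s: 17.1
eef_pos: [0.5128, 0.0204, 0.073]
orientation: [-171.9, 90.0, -113.9]
ft_force: [0.4, 1.1, -1.1]
width: 0.0154
time_s: 17.6
eef_pos: [0.5128, 0.0204, 0.071]
orientation: [-150.4, 90.0, -92.4]
ft_force: [0.4, 0.0, -0.2]
width: 0.0153
```

```bash
python3 -m inch '[[[0,0,0,0.1,0,0,-1],[0,0,0,0.1,0,0,-1],[0,0,0,0.1,0,0,-1]]]'
python3 -m inch '[[[0,0,0,0.1,0,0,-1],[0,0,0,0.1,0,0,-1],[0,0,0,0.1,0,0,-1]]]'
python3 -m inch '[[[0,0,0,0.1,0,0,-1],[0,0,0,0.1,0,0,-1],[0,0,0,0.1,0,0,-1]]]'
```

```text
time_s: 17.98
eef_pos: [0.5128, 0.0204, 0.07]
orientation: [-164.9, 90.0, -106.8]
ft_force: [0.2, -0.6, -0.9]
width: 0.0153
time_s: 18.35
eef_pos: [0.5128, 0.0204, 0.069]
orientation: [-163.8, 90.0, -105.8]
ft_force: [0.0, 0.4, -1.2]
width: 0.0152
time_s: 18.73
eef_pos: [0.5128, 0.0204, 0.068]
orientation: [-161.0, 90.0, -102.9]
ft_force: [-0.3, -0.8, -1.2]
width: 0.015
```

```bash
python3 -m inch '[[[0,0,0,0.1,0,0,-1],[0,0,0,0.1,0,0,-1],[0,0,0,0.1,0,0,-1]]]'
python3 -m inch '[[[0,0,0,0.1,0,0,-1],[0,0,0,0.1,0,0,-1],[0,0,0,0.1,0,0,-1]]]'
python3 -m inch '[[[0,0,0,0.1,0,0,-1],[0,0,0,0.1,0,0,-1],[0,0,0,0.1,0,0,-1]]]'
```

```text
time_s: 19.1
eef_pos: [0.5128, 0.0203, 0.067]
orientation: [-168.5, 90.0, -110.4]
ft_force: [-0.0, -0.9, -1.7]
width: 0.0153
time_s: 19.48
eef_pos: [0.5128, 0.0202, 0.0661]
orientation: [-153.1, 90.0, -95.0]
ft_force: [-0.3, -1.0, -0.1]
width: 0.015
time_s: 19.85
eef_pos: [0.5128, 0.0202, 0.0651]
orientation: [-160.6, 90.0, -102.5]
ft_force: [-1.4, -2.1, 1.3]
width: 0.0155
```

The side force points along −tool z, which is toward the socket as expected. I draw the dial that way.

```bash
python3 -m inch '[[[0,0,0,0,0,-0.05,-1],[0,0,0,0,0,-0.1,-1],[0,0,0,0,0,-0.1,-1],[0,0,0,0,0,-0.1,-1]]]'
python3 -m inch '[[[0,0,0,0.1,0,0,-1],[0,0,0,0.2,0,0,-1],[0,0,0,0.2,0,0,-1]]]'
```

```text
time_s: 20.35
eef_pos: [0.5122, 0.0198, 0.0649]
orientation: [106.0, 90.0, 164.1]
ft_force: [-0.0, -0.7, -1.6]
width: 0.0153
time_s: 20.72
eef_pos: [0.5122, 0.0196, 0.0628]
orientation: [152.6, 90.0, -149.4]
ft_force: [-0.2, -0.2, -1.2]
width: 0.0152
```

```bash
python3 -m inch '[[[0,0,0,0.1,0,-0.05,-1],[0,0,0,0.2,0,-0.05,-1],[0,0,0,0.3,0,-0.05,-1],[0,0,0,0.3,0,-0.05,-1]]]'
python3 -m inch '[[[0,0,0,0.1,0,0,-1],[0,0,0,0.2,0,0,-1],[0,0,0,0.3,0,0,-1],[0,0,0,0.3,0,0,-1]]]'
python3 -m inch '[[[0,0,0,0.1,0,0,-1],[0,0,0,0.2,0,0,-1],[0,0,0,0.2,0,0,-1]]]'
```

```text
time_s: 21.22
eef_pos: [0.512, 0.0191, 0.0599]
orientation: [163.0, 90.0, -139.0]
ft_force: [0.5, 0.1, -0.1]
width: 0.0152
time_s: 21.72
eef_pos: [0.512, 0.0191, 0.0569]
orientation: [169.8, 90.0, -132.2]
ft_force: [0.7, 0.3, -0.9]
width: 0.0154
time_s: 22.1
eef_pos: [0.512, 0.0191, 0.0549]
orientation: [170.1, 90.0, -131.9]
ft_force: [0.6, 0.8, -1.3]
width: 0.0149
```

```bash
for i in 1; do :; done
python3 -m inch '[[[0,0,0,0.1,0,0,-1],[0,0,0,0.2,0,0,-1],[0,0,0,0.2,0,0,-1]]]'
python3 -m inch '[[[0,0,0,0.1,0,0,-1],[0,0,0,0.1,0,0,-1],[0,0,0,0.1,0,0,-1]]]'
python3 -m inch '[[[0,0,0,0.1,0,0,-1],[0,0,0,0.1,0,0,-1],[0,0,0,0.1,0,0,-1]]]'
```

```text
time_s: 22.48
eef_pos: [0.5119, 0.0191, 0.0529]
orientation: [165.3, 90.0, -136.6]
ft_force: [0.4, -0.2, -1.0]
width: 0.0154
time_s: 22.85
eef_pos: [0.512, 0.0191, 0.052]
orientation: [-157.1, 90.0, -99.1]
ft_force: [-0.2, 0.3, -0.8]
width: 0.0155
time_s: 23.22
eef_pos: [0.5122, 0.0191, 0.0517]
orientation: [-91.4, 90.0, -33.4]
ft_force: [-2.1, 0.3, 6.3]
width: 0.0156
```

Contact came at TCP 0.0517, the height expected for home. Pressing to about 15 N.

```bash
python3 -m inch '[[[0,0,0,0.03,0,0,-1],[0,0,0,0.06,0,0,-1],[0,0,0,0.06,0,0,-1]]]'
python3 -m inch '[[[0,0,0,0.02,0,0,-1],[0,0,0,0.04,0,0,-1],[0,0,0,0.04,0,0,-1],[0,0,0,0.04,0,0,-1]]]'
```

```text
time_s: 23.6
eef_pos: [0.5122, 0.0191, 0.0517]
orientation: [-81.0, 89.9, -23.0]
ft_force: [-3.5, -1.4, 8.8]
width: 0.0153
time_s: 24.1
eef_pos: [0.5123, 0.0192, 0.0517]
orientation: [-69.6, 89.9, -11.6]
ft_force: [-4.8, 0.1, 9.8]
width: 0.0152
```

```bash
python3 -m inch '[[[0,0,0,0.03,0,0,-1],[0,0,0,0.06,0,0,-1],[0,0,0,0.06,0,0,-1],[0,0,0,0.06,0,0,-1]]]'
python3 -m inch '[[[0,0,0,0.02,0,0,-1],[0,0,0,0.04,0,0,-1],[0,0,0,0.04,0,0,-1],[0,0,0,0.04,0,0,-1],[0,0,0,0.04,0,0,-1],[0,0,0,0.04,0,0,-1]]]'
```

```text
time_s: 24.6
eef_pos: [0.5124, 0.0193, 0.0516]
orientation: [-61.4, 89.9, -3.3]
ft_force: [-5.5, 0.6, 11.9]
width: 0.0155
time_s: 25.35
eef_pos: [0.5125, 0.0193, 0.0516]
orientation: [-57.9, 89.9, 0.2]
ft_force: [-6.6, 0.3, 14.8]
width: 0.0155
```

```bash
python3 -m inch '[[[0,0,0,0,0,0,-1],[0,0,0,0,0,0,-1],[0,0,0,0,0,0,-1],[0,0,0,0,0,0,-1],[0,0,0,-0.1,0,0,-1],[0,0,0,-0.22,0,0,-1],[0,0,0,-0.22,0,0,-1]]]'
python3 -m inch '[[[0,0,0,0,0,0,-0.5],[0,0,0,0,0,0,-0.2],[0,0,0,0,0,0,-0.2],[0,0,0,0,0,0,-0.2],[0,0,0,-2,0,0,-0.2],[0,0,0,-5,0,0,-0.2],[0,0,0,-8,0,0,0],[0,0,0,-12,0,0,0],[0,0,0,-12,-5,-6,0],[0,0,0,-12,-10,-12,0],[0,0,0,-12,-12,-16,0],[0,0,0,-12,-12,-20,0],[0,0,0,-12,-12,-20,0]]]'
python3 - <<'E'
from h import *
c=cap('top');s=cap('scene');print(tool()[0])
for n in('top','scene'):
  for t in('pin_collar','lock_pin','socket','crank_knob'):
    print(n,t,[(np.round(d['xyz'],3),round(d['conf'],2)) for d in nets.tip_of(n,t)[:2]])
A=cv2.resize(c['image'][140:240,264:364,::-1],(400,400),interpolation=2)
B=cv2.resize(s['image'][175:255,300:380,::-1],(400,400),interpolation=2)
cv2.imwrite('pics/end.png',np.hstack([A,B]))
E
```

```text
time_s: 26.22
eef_pos: [0.5123, 0.0194, 0.0517]
orientation: [-51.1, 90.0, 7.0]
ft_force: [-2.0, 1.3, 5.2]
width: 0.0151
time_s: 27.85
eef_pos: [0.507, -0.2172, 0.1728]
orientation: [-120.8, 89.9, -63.1]
ft_force: [1.6, -0.3, 1.0]
width: 0.0439
[ 0.50815744 -0.2141628   0.17259185]
top pin_collar [(array([0.512, 0.023, 0.041]), 0.62)]
top lock_pin [(array([0.51, 0.02, 0.01]), 0.6), (array([0.385, 0.179, 0.004]), 0.25)]
top socket []
top crank_knob [(array([ 0.602, -0.031,  0.103]), 0.64)]
scene pin_collar [(array([0.508, 0.021, 0.042]), 0.55)]
scene lock_pin [(array([0.51 , 0.024, 0.012]), 0.52)]
scene socket [(array([0.509, 0.023, 0.044]), 0.59)]
scene crank_knob [(array([ 0.596, -0.029,  0.101]), 0.64), (array([0.388, 0.176, 0.003]), 0.35)]
```

View pics/end.png

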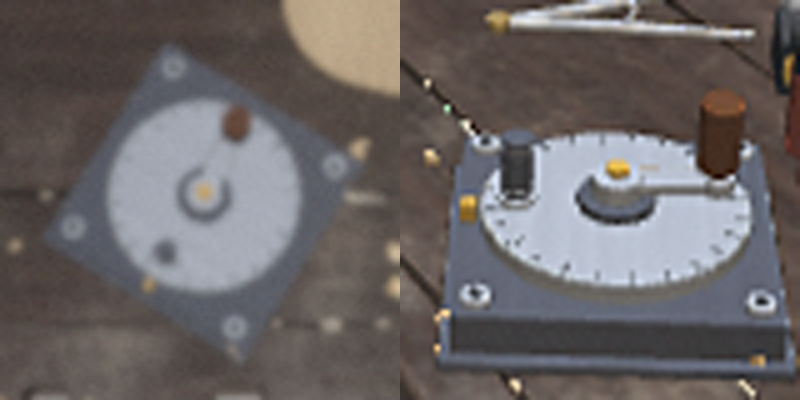

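The pin stands upright at (516,165) in the right half, its collar bedded on the dial beside the pointer (467,208). The knob is opposite at (720,135), and the gripper is clear.

```bash
python3 -m inch '[[[0,0,0,0,0,0,0],[0,0,0,0,0,0,0],[0,0,0,0,0,0,0],[0,0,0,0,0,0,0]]]'; python3 -c "
from rig import arm;print(arm.sign_off())"
```

```text
time_s: 28.85
eef_pos: [0.508, -0.2141, 0.1713]
orientation: [-157.3, 90.0, -99.3]
ft_force: [0.0, -0.1, 0.0]
width: 0.0438
the job is handed in; nothing more can be done
None
```

The dial is locked: the pin stands through it in the socket with its collar bedded, and the job is handed in at about 29 s of the 72 s allowed. The sign-off reports no verdict.

- **Dial:** I turned it about 67° counter-clockwise, the shorter way, by its crank. That left the hole about 2° short of the socket.
- **Pin:** I took it from the stand and felt it into the dial's hole without resistance. At the socket's mouth it met a side force of about 2 N, so I drew the dial about 1.5 mm true with it. I then pressed it home and held it at about 15 N. The highest vertical reading I took was 14.8 N, with about 6.6 N sideways. Force is only read at the end of each move.
- **Last checks:**
  - Contact came at the height expected for a bedded collar.
  - The final pictures show the pin upright beside the pointer with the knob opposite and the gripper clear.
  - The networks' collar and socket positions agree to about 3 mm, which is within their own error, so they do not confirm the 3 mm limit by themselves.
  - I kept clear of the jar, the sanding block and the finger plane but did not measure them again at the end.

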